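# Load-cell check: seat the spring balance and hold it at its ring

### The job

Lift the spring balance off its plywood rest and slide its flat steel end plate edgewise down into the slot of the grip on the load cell until it is fully home, the barrel lying in the rig's saddle. Then take the pull grip and draw the sprung rod straight out until the broad dark ring has just come fully out of the barrel's mouth, not far past it, and finish while still holding it steady there, so that the cell feels the pull. Leave the other things on the bench where they are.

Things in the scene. Friction and masses are not known exactly. Their poses are not given: they have to be found in the camera images.
- balance: Spring balance, loose, about 0.32 kg: square aluminium barrel 24 x 24 mm, 130 mm long, black end caps, white scale strip on top. Origin: middle of the barrel, on its axis; x along the axis towards the pull grip, z up. Neck and end plate at the -x end; the rod comes out of the mouth at x = +65 mm. At the start it lies level in the rest, axis 55 mm above the bench. Grasp width 24 mm (y).
- end_plate (a point): Middle of the balance's flat steel end plate, on the axis at x = -88 mm, same axes as the balance: 6 mm thick (x), 40 mm wide (y), 36 mm tall (z). It is joined to the barrel by a round neck, 9 mm thick and 20 mm long.
- rest: Plywood rest, fixed, that holds the balance at the start. Origin: on the bench under its middle; base 150 x 70 x 12 mm. Two notched uprights at x = -45 and +45 mm (each 14 mm long, 46 mm wide, up to 66 mm above the bench) carry the barrel; between them its middle is free to grasp (the barrel may lie up to 6 mm along from centre). It lifts straight up.
- pull_rod (a joint): How far the sprung rod is drawn out of the barrel, in m: 0 = fully in (where the spring keeps it), 0.045 = the broad ring has just come fully out of the mouth, 0.065 = end stop. The spring pulls it in with 1.8 N at 0 plus 180 N per m drawn (10 N at the ring); friction 0.3 N.
- pull_grip (a point): Middle of the waist of the black pull grip on the rod's end, on the axis, 108 mm from the barrel's middle with the rod in; x is the direction of pull. Waist: round, 20 mm thick, 40 mm long, between a 28 mm collar (barrel side, 18 mm off the mouth with the rod in) and a 32 mm end flange. The rod is 12 mm steel with thin dark lines and one broad dark ring, 4 mm wide, hidden until drawn out 41 mm.
- rig: Load-cell check rig, fixed: base plate 290 x 90 x 12 mm (x = -220 to +70 mm), upright bracket 110 mm high at x = -195 mm, steel load cell, slotted grip, black U saddle. Origin: on the bench under the seated barrel's middle; x from the load cell towards the puller, z up. With the balance seated, its origin is at x = 0 (1.5 mm play either way), y = 0, z = 65 mm here, axes alike.
- saddle (a point): Middle of the floor of the rig's black U saddle, at x = +45 mm, 53 mm above the bench in the rig's frame: 14 mm long, 28 mm between its cheeks for 14 mm, then flaring outwards; the cheeks end 76 mm above the bench. The barrel's end by the mouth lies in it.
- slot_grip: Steel slotted grip on the load cell's stud, 48 mm wide. Origin: middle of the slot's floor, at x = -88 mm and 47 mm above the bench in the rig's frame, same axes. The slot lies across (along y), open above and at both sides, 9 mm wide (x), flaring to 19 mm in the top 10 mm; walls end 40 mm above the floor. The front (+x) wall, 10 mm thick, has a 14 mm notch for the neck.
- core: Bystander: round asphalt core, 100 mm across, 63 mm high. Origin: under its middle, on the bench.
- platen: Bystander: steel disc 90 mm across, 22 mm high with its boss. Origin: under its middle, on the bench.
- tin: Bystander: plain metal tin, 80 mm across, 60 mm high. Origin: under its middle, on the bench.
- weight: Bystander: brass weight with a knob, 38 mm across, 48 mm high. Origin: under its middle, on the bench.
- caliper: Bystander: digital caliper lying flat, 210 mm long, 12 mm high. Origin: under its middle, on the bench.
- spatula: Bystander: spatula lying flat.
- brush: Bystander: bench brush lying flat.
- spanner: Bystander: steel spanner lying flat, 140 mm long, under 15 mm high.

How it is judged:
On the way, in this order (a step that is already met when the one before it is completed fails the run):
1. the end plate is home in the slot and the barrel lies in the saddle, the rod still in (x of balance in the frame of rig between -0.005 and 0.005 m and y of balance in the frame of rig between -0.006 and 0.006 m and z of balance in the frame of rig between 0.06 and 0.069 m and angle between the x axis of balance and the x axis of rig, either way round below 0.06 rad and value of joint pull_rod below 0.01 m), for 0.2 s.
2. with the plate in the slot, the rod is drawn out to the ring and held (x of balance in the frame of rig between -0.005 and 0.005 m and y of balance in the frame of rig between -0.006 and 0.006 m and z of balance in the frame of rig between 0.06 and 0.069 m and angle between the x axis of balance and the x axis of rig, either way round below 0.06 rad and value of joint pull_rod between 0.041 and 0.049 m), for 0.5 s.
At the end, for the whole second after the job is handed in: Balance seated in the rig (middle within 5 mm along, 6 mm across; axis 60 to 69 mm up and within 0.06 rad of the rig's); rod out 45 mm +-4 mm and still; fingers press on the balance with over 2 N, and it loads the slotted grip with over 4 N (all of step 2 and contact force between the fingers and balance above 2 N and contact force between balance and slot_grip above 4 N and velocity of joint pull_rod between -0.01 and 0.01 m/s and linear speed of balance below 0.02 m/s); the arm keeps its last pose, push and grip.
It fails at once if the rod is stretched more than 10 mm past its ring (value of joint pull_rod above 0.055 m).
It fails at once if another thing on the bench is shifted by more than 30 mm (distance of any of core, platen, tin, weight, caliper, spatula, brush, spanner from where it was at the start of the episode above 0.03 m).
It also fails if it takes over 45 s, if anything falls off the work surface, if the arm or the gripper's body presses on something with over 40 N, if the wrist force passes 120 N, or if a joint passes its speed limit or range.

### The arm

A 6-joint arm with a two-finger parallel gripper is mounted at the origin on the work surface. World frame = base frame: x ahead of the robot, y to its left, z up, the work surface at z = 0. Lengths are in m, angles in rad, forces in N, time in s.
With the tool pointing down it reaches from about 0.35 to 0.775 m from the base axis. Payload 7.3 kg.
Tool frame: the origin (TCP) lies midway between the tips of the shut fingers; the grasp point (between the pads) lies 19 mm behind it (robot.grip_depth is the z of the grasp point in the tool frame, in m); z points along the fingers, y is the line along which they close (so a half turn about z gives the same grasp; the last joint's range is limited). The gripper opens to 92 mm and grips with 3 to 60 N. Pads are 19 mm wide; open, the fingers measure 130 mm over their backs; the gripper's body (75 mm by 190 mm) begins 47 mm behind the grasp point.
Start: joints at [-1.317, 0.342, 1.524, -0, 1.275, -0.146], TCP at [0.204, -0.484, 0.227] pointing down, gripper open.
Joint ranges: [-2.53, 2.53], [-0.77, 2.02], [0.04, 2.7], [-1, 4.14], [0.28, 2.66], [-3.11, 3.11]. Speed limits (rad/s): [2.57, 2.57, 3.14, 3.14, 3.14, 3.14].

### API

Orientations are given as [roll, pitch, yaw] about the fixed x, y, z axes, in that order (R = Rz(yaw) Ry(pitch) Rx(roll)).
In Python, from cell import robot, viewer gives the robot as it stands.
- The arm moves only by the tool step_arm, never from a script. Its argument "increments" is a list of rows, each an object with "delta_pos": the shift along the tool's x, y, z in cm, a list of three; "dr": the turn, a rotation vector about the tool's x, y, z in degrees, a list of three; "fingers": the closure, from -1 (fully open) to 1 (shut), so that 0 is half open. In form: [{"delta_pos": [tx, ty, tz], "dr": [wx, wy, wz], "fingers": fingers}, ...]. A call has exactly 5 rows; each row is the pose to reach, as a shift and turn from the pose commanded when the call began, along the tool's axes at that moment; what a row does not reach only later rows make up. A row lasts 1/8 s, in which the tool goes at most 62.5 mm and 10.7 degrees, less where a joint would pass 70% of its speed; a pose out of reach is approached as far as the arm can. A call with a gripper value outside its range is refused whole. The fingers move at their own pace and stop on an object; "newtons" is the grip in N (left out, the last holds). Time passes only in rows, so rows that repeat a pose let the fingers close, or fill a call up. It gives the time, the measured TCP pose, the force, the opening and the grip force at its end, in the units of the state.
- robot.observe(): the state, without advancing time (a new reading comes with each control period).
- viewer.read_camera(name): name is "scene" or "top"; returns the picture (420x560x3 uint8, red, green, blue); there is no depth.
- viewer.camera_params(name): a dict with "K" (3x3 intrinsics, pixels), "T" (4x4, takes a point from camera to world coordinates). Camera axes: x right, y down, z forward; pixel columns grow to the right and rows downward; lengths in m; the calibration is good to about 2 mm. A picture is of the moment at which its call begins. camera_params takes no time and is no camera call.
- robot.hand_in(): hands the job in; it is judged then, once.
The state is a dict: "time": time; "qpos": joint angles; "qvel": joint speeds; "joint_efforts": joint torques, N m; "tool_pos": TCP position; "tool_rot": TCP orientation; "contact_force": force on the tool from outside, world axes, zero at the start; "torque": the same for the moment, N m; "opening": finger opening in m; "grip_force": force on a finger pad.
Only numpy, scipy, OpenCV 4.12 (cv2) and the standard library are available. Lean on these libraries where they do the work, as an engineer would, in place of code of your own. Each camera call takes 0.05 s, during which the arm holds its last target. There are 200 camera calls.

## Working session

There is one attempt and no reset: what is moved stays moved. The work goes in short steps, Python scripts to look and compute and a tool call to move; the robot and the scene stay as the last step left them, time stands still between calls to the robot, and variables do not carry over. Pictures are saved under pics/ and viewed, at most 12 in all, crops included, and the job is handed in when it is done.

Besides the shell and the picture viewer there is one more tool, called after "Request:" by a JSON object that holds its "api" and its "payload", one argument or row to a line. step_arm: Moves the arm, as the interface text tells. Its arguments: {"type":"object","properties":{"increments":{"type":"array"},"newtons":{"type":"number"}},"required":["increments"]}

```bash
mkdir -p pics; ls; python3 - <<'E'
from cell import robot, viewer
import cv2
for n in("scene","top"):
    cv2.imwrite(f"pics/{n}0.png",cv2.resize(viewer.read_camera(n)[:,:,::-1],(800,600),interpolation=cv2.INTER_CUBIC))
    p=viewer.camera_params(n);print(n,p["K"].round(1).tolist(),p["T"].round(4).tolist())
print(robot.observe())
E
```

```text
pics
scene [[536.2, 0.0, 281.0], [0.0, 536.2, 210.5], [0.0, 0.0, 1.0]] [[0.5092, 0.6466, -0.568, 1.3069], [0.8605, -0.3938, 0.3231, -0.4073], [-0.0148, -0.6533, -0.757, 1.1282], [0.0, 0.0, 0.0, 1.0]]
top [[495.6, 0.0, 284.9], [0.0, 495.6, 209.4], [0.0, 0.0, 1.0]] [[0.0257, -0.9959, 0.0866, 0.386], [-0.9994, -0.0276, -0.0207, 0.0611], [0.023, -0.086, -0.996, 1.5646], [0.0, 0.0, 0.0, 1.0]]
{'time': 0.1, 'qpos': array([-1.31703391e+00,  3.42664745e-01,  1.52494512e+00, -3.90854026e-06,
        1.27542441e+00, -1.46015968e-01]), 'qvel': array([ 0.00014309, -0.00169374, -0.00401798, -0.00036872,  0.00025632,
       -0.00090538]), 'joint_efforts': array([ 1.61874119e-03, -4.32005847e+01, -2.44693279e+01,  7.20303459e-02,
        5.26095985e-02, -5.39410462e-05]), 'tool_pos': array([ 0.20425212, -0.48322331,  0.22610016]), 'tool_rot': array([-3.14016583e+00, -2.06054411e-04,  3.99779381e-01]), 'contact_force': array([-0.79820642, -0.15849196,  0.23944981]), 'torque': array([-0.00289223,  0.01986468,  0.02530984]), 'grip_force': 0.0, 'opening': 0.09182827521578076}
```

View pics/scene0.png

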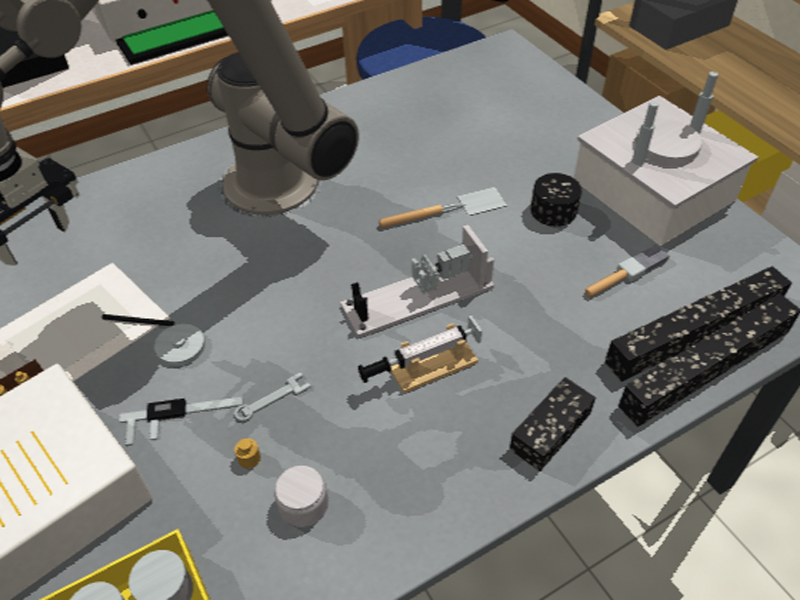

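View pics/top0.png

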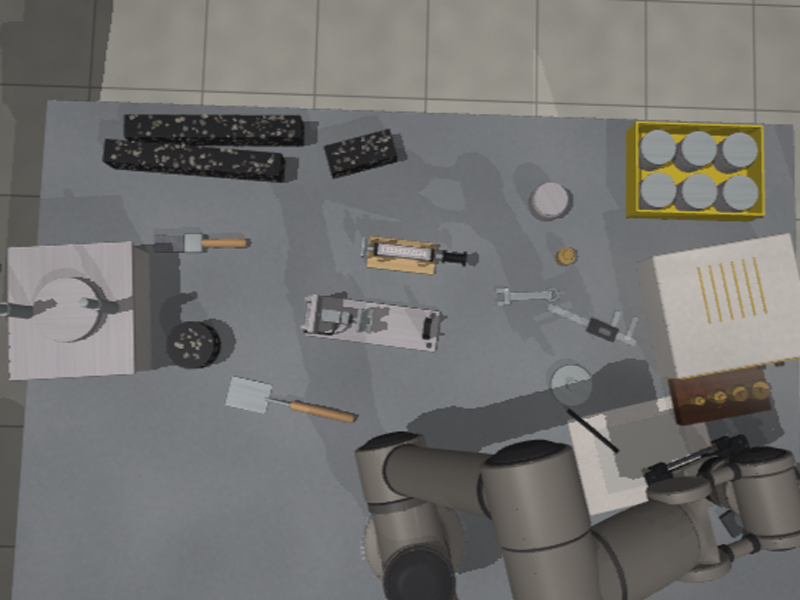

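The scene view shows the balance on the rest near (430,345), with its pull grip at the left (372,371). The rig is behind it, with the bracket at (478,260) and the saddle at (357,302). In the top view the barrel is at about (403,251), and the rig runs from (308,315) to (437,330). I'll crop closer on both.

```bash
python3 - <<'E'
from cell import viewer
import cv2, numpy as np
a=viewer.read_camera("top"); b=viewer.read_camera("scene")
np.save("top0.npy",a);np.save("scene0.npy",b)
ca=cv2.resize(a[155:255,205:345],None,fx=5,fy=5,interpolation=cv2.INTER_CUBIC)
cb=cv2.resize(b[155:280,230:365],None,fx=4.4444,fy=4.4444,interpolation=cv2.INTER_CUBIC)
cv2.imwrite("pics/ca.png",ca[:,:,::-1]);cv2.imwrite("pics/cb.png",cb[:,:,::-1])
E
```

```text
(no output)
```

View pics/ca.png

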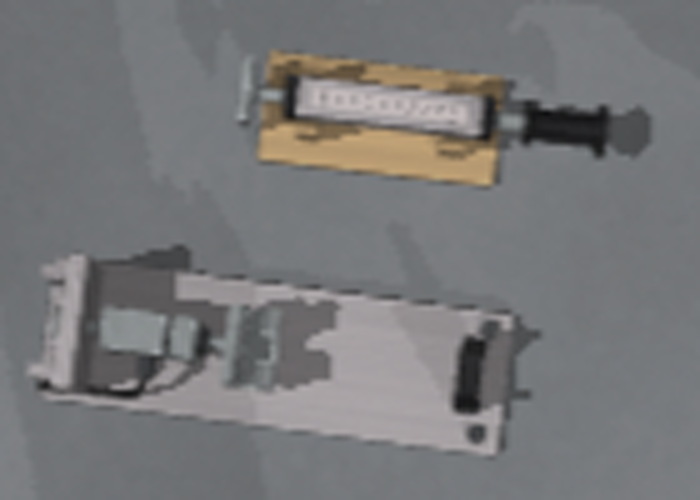

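View pics/cb.png

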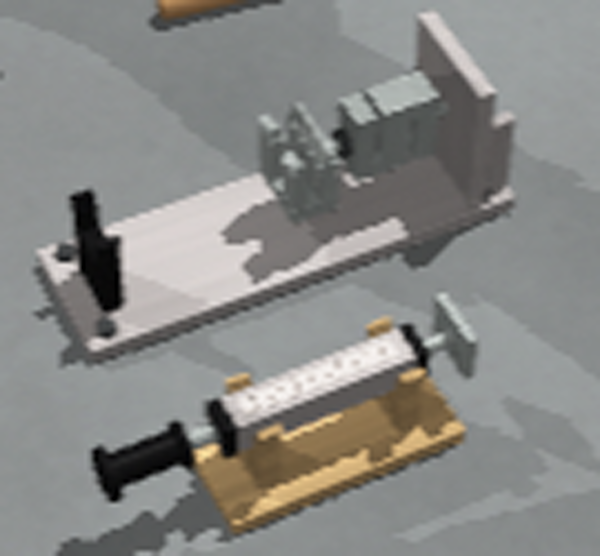

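The top crop shows the barrel caps at crop (289,95) and (492,116), the plate at (245,90) and the pull grip at (565,125). The rig base corners are at (515,318) and (500,453), the slot grip is near (252,345) and the saddle at (468,375). The scene crop shows the same layout with nothing blocking it. Next I'll turn these into positions.

```bash
cat > h.py <<'E'
import numpy as np
from cell import viewer
P={n:viewer.camera_params(n) for n in("top","scene")}
def ray(n,p):
    d=P[n]["T"][:3,:3]@np.linalg.solve(P[n]["K"],[p[0],p[1],1]); return P[n]["T"][:3,3],d
def onz(n,p,z):
    o,d=ray(n,p); return o+d*(z-o[2])/d[2]
def tri(pt,ps):
    A=[];b=[]
    for n,p in(("top",pt),("scene",ps)):
        o,d=ray(n,p);d=d/np.linalg.norm(d);M=np.eye(3)-np.outer(d,d);A.append(M);b.append(M@o)
    return np.linalg.lstsq(np.vstack(A),np.hstack(b),rcond=None)[0]
def proj(n,X):
    T=P[n]["T"];c=T[:3,:3].T@(np.asarray(X)-T[:3,3]);q=P[n]["K"]@c;return q[:2]/q[2]
T=lambda u,v:((u+.5)/5-.5+205,(v+.5)/5-.5+155)
S=lambda u,v:((u+.5)/4.4444-.5+230,(v+.5)/4.4444-.5+155)
E
python3 - <<'E'
from h import *
import cv2
np.set_printoptions(precision=4,suppress=True)
a=np.load("top0.npy").astype(int)
# white strip mask
sub=a[165:185,255:310]
m=((sub.min(2)>150)&(sub.max(2)-sub.min(2)<30)).astype(np.uint8)
n,l,st,c=cv2.connectedComponentsWithStats(m);k=1+st[1:,4].argmax();print("strip",st[k],c[k]+[255,165])
r=cv2.minAreaRect(np.argwhere(l==k)[:,::-1].astype(np.float32));print(r)
print("stripc",onz("top",c[k]+[255,165],.067))
for nm,p,z in(("capL",(289,95),.067),("capR",(492,116),.067),("endL",(283,95),.067),("endR",(498,117),.067),("plate",(245,90),.073),("flange",(603,130),.055),("collar",(526,122),.06)):
    print(nm,onz("top",T(*p),z))
print("--scene");
for nm,p,z in(("capL",(410,343),.067),("capR",(222,410),.067)): print(nm,onz("scene",S(*p),z))
print("--rig base z .012")
for nm,p in(("UR",(515,318)),("LR",(500,453)),("LL",(45,400)),("Umid",(200,272))): print(nm,onz("top",T(*p),.012))
for nm,p in(("R_far",(38,252)),("R_near",(95,350)),("L_near",(513,200))): print("sc",nm,onz("scene",S(*p),.012))
print("slotmid",onz("top",T(252,345),.087),"saddle",onz("top",T(468,375),.076))
E
```

```text
strip [ 10   6  35  11 224] [281.4509 175.6339]
((27.310977935791016, 10.70121955871582), (34.34421157836914, 6.846755504608154), 6.34019136428833)
stripc [0.6194 0.043  0.067 ]
capL [0.624  0.1012 0.067 ]
capR [ 0.6147 -0.023   0.067 ]
endL [0.6239 0.1049 0.067 ]
endR [ 0.6142 -0.0266  0.067 ]
plate [0.6253 0.1278 0.073 ]
flange [ 0.6098 -0.0922  0.055 ]
collar [ 0.6126 -0.0443  0.06  ]
--scene
capL [0.6254 0.0975 0.067 ]
capR [ 0.6109 -0.0179  0.067 ]
--rig base z .012
UR [ 0.4953 -0.0434  0.012 ]
LR [ 0.4105 -0.0358  0.012 ]
LL [0.4361 0.2491 0.012 ]
Umid [0.5189 0.1552 0.012 ]
sc R_far [ 0.4106 -0.0331  0.012 ]
sc R_near [ 0.4969 -0.0399  0.012 ]
sc L_near [0.5279 0.2422 0.012 ]
slotmid [0.4697 0.1183 0.087 ] saddle [ 0.4557 -0.0116  0.076 ]
```

```bash
cat >> h.py <<'E'
from cell import robot
from scipy.spatial.transform import Rotation as Ro
def go(x,y,z,yaw,roll=180,pitch=0):
    s=robot.observe();R0=Ro.from_euler("xyz",s["tool_rot"]);R1=Ro.from_euler("xyz",[roll,pitch,yaw],degrees=True)
    d=R0.inv().apply(np.array([x,y,z])-s["tool_pos"])*100;w=(R0.inv()*R1).as_rotvec(degrees=True)
    print("cm",d.round(2),"deg",w.round(2),"| t",round(s["time"],2),"tcp",s["tool_pos"].round(4),"rpy",np.degrees(s["tool_rot"]).round(2),"F",s["contact_force"].round(1),"M",s["torque"].round(2),"open",round(s["opening"],4),"grip",round(s["grip_force"],1))
E
python3 -c "
from h import *
go(.619,.0395,.2,85.8)"
```

```text
cm [ 58.55 -32.02   2.67] deg [-4.000e-02 -3.000e-02 -6.289e+01] | t 0.2 tcp [ 0.2043 -0.4834  0.2263] rpy [-1.7995e+02 -1.0000e-02  2.2910e+01] F [0.  0.4 0.3] M [-0.01  0.01  0.01] open 0.0919 grip 0.0
```

Request:
{"api": "step_arm", "payload": {
  "increments": [
    {"delta_pos": [5.8, -3.2, -0.5], "dr": [0, 0, -6], "fingers": -1},
    {"delta_pos": [11.6, -6.4, -1], "dr": [0, 0, -12], "fingers": -1},
    {"delta_pos": [17, -9.4, -1], "dr": [0, 0, -18], "fingers": -1},
    {"delta_pos": [22.5, -12.3, -1], "dr": [0, 0, -24], "fingers": -1},
    {"delta_pos": [28, -15.3, -1], "dr": [0, 0, -30], "fingers": -1}
  ]
}}

```text
time: 0.82
tool_pos: [0.3994, -0.2374, 0.2368]
tool_rot: [3.141, 0.0, 0.927]
contact_force: [1.7, -0.1, 0.4]
opening: 0.0919
grip_force: 0.0
```

```bash
python3 -c "
from h import *
go(.619,.0395,.18,85.8)"
```

```text
cm [35.33  0.92  5.68] deg [ 3.000e-02  1.000e-02 -3.271e+01] | t 0.82 tcp [ 0.3994 -0.2374  0.2368] rpy [179.97   0.    53.09] F [ 1.7 -0.1  0.4] M [ 0.01 -0.06  0.  ] open 0.0919 grip 0.0
```

Request:
{"api": "step_arm", "payload": {
  "increments": [
    {"delta_pos": [6, 0.2, 0], "dr": [0, 0, -6.5], "fingers": -1},
    {"delta_pos": [12, 0.3, 0], "dr": [0, 0, -13], "fingers": -1},
    {"delta_pos": [18, 0.5, 1], "dr": [0, 0, -19.5], "fingers": -1},
    {"delta_pos": [24, 0.6, 2.5], "dr": [0, 0, -26], "fingers": -0.5},
    {"delta_pos": [30, 0.8, 4.5], "dr": [0, 0, -32.7], "fingers": -0.4}
  ]
}}

```text
time: 1.45
tool_pos: [0.5865, -0.0035, 0.1918]
tool_rot: [3.14, 0.0, 1.498]
contact_force: [-0.3, -0.1, 0.1]
opening: 0.0762
grip_force: 0.0
```

```bash
python3 -c "
from h import *
go(.619,.0395,.036,85.8)"
```

```text
cm [ 4.53  2.91 15.58] deg [0.06 0.02 0.04] | t 1.45 tcp [ 0.5865 -0.0035  0.1918] rpy [1.7994e+02 2.0000e-02 8.5840e+01] F [-0.3 -0.1  0.1] M [-0.05 -0.1   0.02] open 0.0762 grip 0.0
```

Request:
{"api": "step_arm", "payload": {
  "increments": [
    {"delta_pos": [4.5, 2.9, 2], "dr": [0, 0, 0], "fingers": -0.3},
    {"delta_pos": [4.5, 2.9, 6], "dr": [0, 0, 0], "fingers": -0.3},
    {"delta_pos": [4.5, 2.9, 11], "dr": [0, 0, 0], "fingers": -0.3},
    {"delta_pos": [4.5, 2.9, 15.5], "dr": [0, 0, 0], "fingers": -0.3},
    {"delta_pos": [4.5, 2.9, 15.5], "dr": [0, 0, 0], "fingers": -0.3}
  ],
  "newtons": 30
}}

```text
time: 2.08
tool_pos: [0.6148, 0.0376, 0.0333]
tool_rot: [-3.133, 0.0, 1.494]
contact_force: [-0.5, 0.3, 1.1]
opening: 0.0599
grip_force: 0.0
```

Request:
{"api": "step_arm", "payload": {
  "increments": [
    {"delta_pos": [0, 0, 0], "dr": [0, 0, 0], "fingers": 0.2},
    {"delta_pos": [0, 0, 0], "dr": [0, 0, 0], "fingers": 0.4},
    {"delta_pos": [0, 0, 0], "dr": [0, 0, 0], "fingers": 1},
    {"delta_pos": [0, 0, 0], "dr": [0, 0, 0], "fingers": 1},
    {"delta_pos": [0, 0, 0], "dr": [0, 0, 0], "fingers": 1}
  ],
  "newtons": 30
}}

```text
time: 2.7
tool_pos: [0.6181, 0.0374, 0.0378]
tool_rot: [3.14, 0.0, 1.494]
contact_force: [-0.1, 0.2, 5.5]
opening: 0.024
grip_force: 30.0
```

```bash
python3 -c "
from h import *
go(.619,.0395,.156,85.8)"
```

```text
cm [  0.22   0.09 -11.82] deg [ 0.08  0.   -0.21] | t 2.7 tcp [0.6181 0.0374 0.0378] rpy [179.92   0.    85.59] F [-0.1  0.2  5.5] M [-0.04  0.09 -0.13] open 0.024 grip 30.0
```

Request:
{"api": "step_arm", "payload": {
  "increments": [
    {"delta_pos": [0, 0, -1], "dr": [0, 0, 0], "fingers": 1},
    {"delta_pos": [0, 0, -4], "dr": [0, 0, 0], "fingers": 1},
    {"delta_pos": [0, 0, -8], "dr": [0, 0, 0], "fingers": 1},
    {"delta_pos": [0, 0, -11], "dr": [0, 0, 0], "fingers": 1},
    {"delta_pos": [0, 0, -11], "dr": [0, 0, 0], "fingers": 1}
  ],
  "newtons": 45
}}

```text
time: 3.32
tool_pos: [0.6189, 0.0374, 0.1493]
tool_rot: [3.137, 0.0, 1.494]
contact_force: [-0.3, 0.4, -4.2]
opening: 0.0237
grip_force: 45.0
```

```bash
python3 -c "
from h import *
import cv2
go(.461,.0315,.15,84.8)
for n in('top','scene'):
    np.save(n+'1.npy',viewer.read_camera(n))
a=np.load('scene1.npy')[100:260,200:400]
cv2.imwrite('pics/l1.png',cv2.resize(a,None,fx=3.75,fy=3.75,interpolation=cv2.INTER_CUBIC)[:,:,::-1])"
```

```text
cm [ -1.8  -15.7   -0.15] deg [ 0.28 -0.    0.81] | t 3.33 tcp [0.6189 0.0374 0.1493] rpy [179.72   0.    85.61] F [-0.3  0.4 -4.2] M [ 0.03 -0.08 -0.03] open 0.0237 grip 45.0
```

View pics/l1.png

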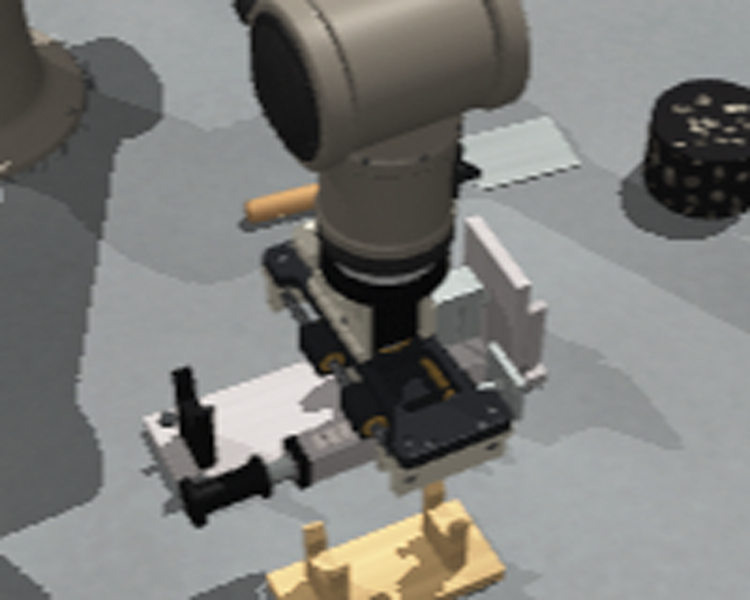

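The balance is held level, clear of the rest. The grip is at about crop (225,490), the mouth cap at (298,462) and the plate at (510,365). I'll move it over the rig now.

Request:
{"api": "step_arm", "payload": {
  "increments": [
    {"delta_pos": [-0.6, -4, 0], "dr": [0, 0, 0.3], "fingers": 1},
    {"delta_pos": [-1.2, -8, 0], "dr": [0, 0, 0.8], "fingers": 1},
    {"delta_pos": [-2, -12.5, 0], "dr": [0, 0, 0.8], "fingers": 1},
    {"delta_pos": [-2, -15.8, 0], "dr": [0.3, 0, 0.8], "fingers": 1},
    {"delta_pos": [-2, -15.8, 0], "dr": [0.3, 0, 0.8], "fingers": 1}
  ]
}}

```text
time: 4.05
tool_pos: [0.4553, 0.0299, 0.1454]
tool_rot: [-3.131, 0.0, 1.48]
contact_force: [0.4, -0.8, -2.8]
opening: 0.0239
grip_force: 45.0
```

```bash
python3 -c "
from h import *
import cv2
go(.460,.0295,.15,84.8)
for n in('top','scene'):
    np.save(n+'2.npy',viewer.read_camera(n))
print([proj('scene',X).round(1).tolist() for X in [(.46,.03,.1)]])
a=np.load('scene2.npy')[110:240,210:370]
b=np.load('top2.npy')[175:265,195:355]
o=np.vstack([cv2.resize(b,(608,342),interpolation=cv2.INTER_CUBIC)[:,:],])
cv2.imwrite('pics/s2.png',cv2.resize(a,(720,585),interpolation=cv2.INTER_CUBIC)[:,:,::-1])
cv2.imwrite('pics/t2.png',cv2.resize(b,(800,450),interpolation=cv2.INTER_CUBIC)[:,:,::-1])"
```

```text
cm [-0.    0.47 -0.47] deg [-0.6   0.    0.01] | t 4.05 tcp [0.4553 0.0299 0.1454] rpy [-179.4     0.     84.81] F [ 0.4 -0.8 -2.8] M [-0.02 -0.15 -0.  ] open 0.0239 grip 45.0
[[265.8, 192.0]]
```

View pics/t2.png

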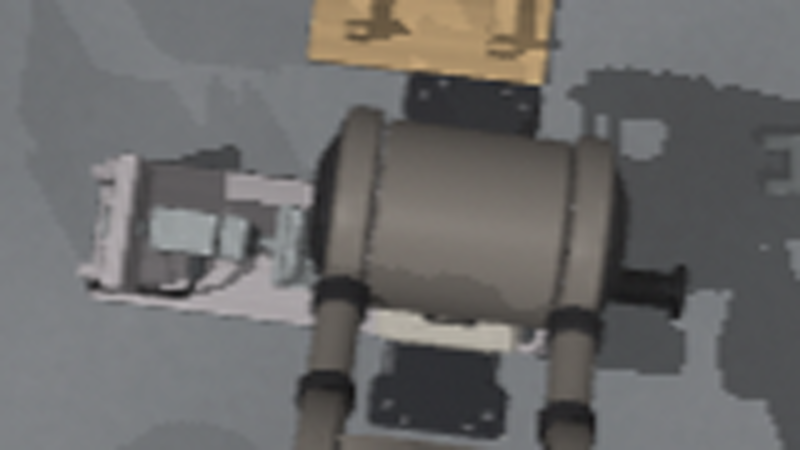

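View pics/s2.png

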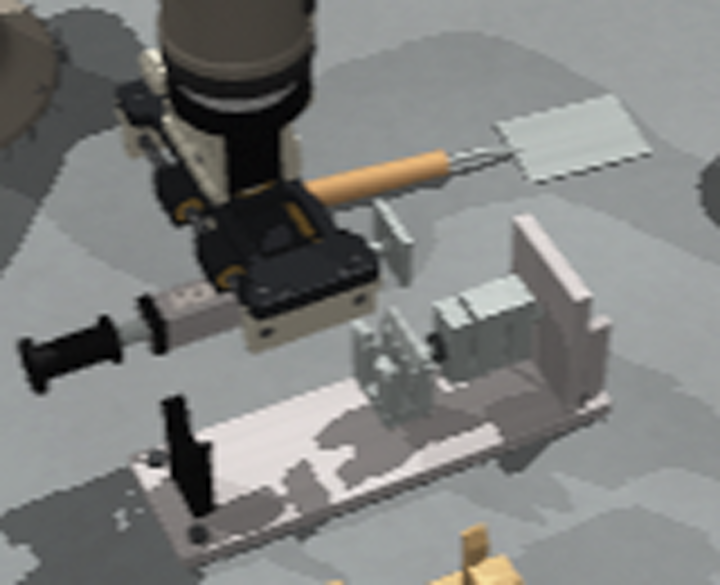

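The scene crop shows the plate at (394,240), up and to the left of the slot walls at (355–437,310–400). The barrel is above the saddle at (185,440). I'll compare these with predicted pixels.

```bash
python3 -c "
from h import *
np.set_printoptions(precision=4,suppress=True)
go(.460,.0295,.15,84.8)
S2=lambda u,v:((u+.5)/4.5-.5+210,(v+.5)/4.5-.5+110)
I2=lambda p:((np.array(p)-[210,110]+.5)*4.5-.5).round(0)
o=np.array([.460,.0315,0]);a=np.radians(-95.2)
X=np.array([np.cos(a),np.sin(a),0]);Y=np.array([-X[1],X[0],0]);Z=np.array([0,0,1])
r=lambda x,y,z:o+x*X+y*Y+z*Z
for nm,q in dict(backwallTop_inner_far=(-.0975,-.024,.087),backTop_near=(-.0975,.024,.087),frontTop_far=(-.0785,-.024,.087),frontTop_near=(-.0785,.024,.087),saddle_out_far=(.052,-.02,.076),saddle_out_near=(.052,.02,.076),baseRnear=(.07,.045,.012),baseRfar=(.07,-.045,.012),bracketTopNear=(-.195,.04,.11)).items(): print(nm,I2(proj('scene',r(*q))))
s=robot.observe();p=s['tool_pos'];zc=p[2]+.019
R=Ro.from_euler('xyz',s['tool_rot'])
bx=-R.as_matrix()[:,0]; c=p+np.array([0,0,.019])-.002*bx; by=R.as_matrix()[:,1]
print('balance est',c)
for nm,q in dict(plTopNear=(-.085,.02,.018),plTopFar=(-.085,-.02,.018),plBotNear=(-.085,.02,-.018),capMouthTopNear=(.065,.012,.012),capMouthTopFar=(.065,-.012,.012),flange=(.130,0,0)).items(): print(nm,I2(proj('scene',c+q[0]*bx+q[1]*by+q[2]*Z)))
"
```

```text
cm [ 0.01  0.15 -0.39] deg [-0.36  0.01  0.01] | t 4.15 tcp [0.4585 0.0296 0.1461] rpy [-179.64    0.01   84.81] F [ 0.1 -0.7 -3.1] M [-0.04 -0.09  0.04] open 0.0237 grip 45.0
backwallTop_inner_far [387. 306.]
backTop_near [423. 358.]
frontTop_far [359. 316.]
frontTop_near [394. 369.]
saddle_out_far [162. 404.]
saddle_out_near [189. 450.]
baseRnear [184. 560.]
baseRfar [126. 456.]
bracketTopNear [584. 296.]
balance est [0.4586 0.0316 0.1651]
plTopNear [402. 242.]
plTopFar [370. 197.]
plBotNear [401. 287.]
capMouthTopNear [150. 326.]
capMouthTopFar [133. 297.]
flange [ 33. 364.]
```

Predictions and picture agree to about 2 mm, well inside the flares. Next I'll lower the balance to just above the slot and re-check.

Request:
{"api": "step_arm", "payload": {
  "increments": [
    {"delta_pos": [0, 0.1, 1], "dr": [-0.3, 0, 0], "fingers": 1},
    {"delta_pos": [0, 0.1, 3], "dr": [-0.3, 0, 0], "fingers": 1},
    {"delta_pos": [0, 0.1, 4.6], "dr": [-0.3, 0, 0], "fingers": 1},
    {"delta_pos": [0, 0.1, 4.6], "dr": [-0.3, 0, 0], "fingers": 1},
    {"delta_pos": [0, 0.1, 4.6], "dr": [-0.3, 0, 0], "fingers": 1}
  ]
}}

```text
time: 4.78
tool_pos: [0.4598, 0.0295, 0.1009]
tool_rot: [3.141, 0.0, 1.48]
contact_force: [0.4, -0.5, -3.7]
opening: 0.0236
grip_force: 45.0
```

```bash
python3 -c "
from h import *
import cv2
a=viewer.read_camera('scene')[140:260,210:370]
go(.460,.0295,.048,84.8)
cv2.imwrite('pics/s3.png',cv2.resize(a,(800,600),interpolation=cv2.INTER_CUBIC)[:,:,::-1])"
```

```text
cm [0.01 0.   5.32] deg [0.05 0.01 0.  ] | t 4.83 tcp [0.4599 0.0295 0.1012] rpy [1.7995e+02 1.0000e-02 8.4800e+01] F [ 0.4 -0.7 -2.7] M [-0.01 -0.12 -0.01] open 0.0236 grip 45.0
```

View pics/s3.png

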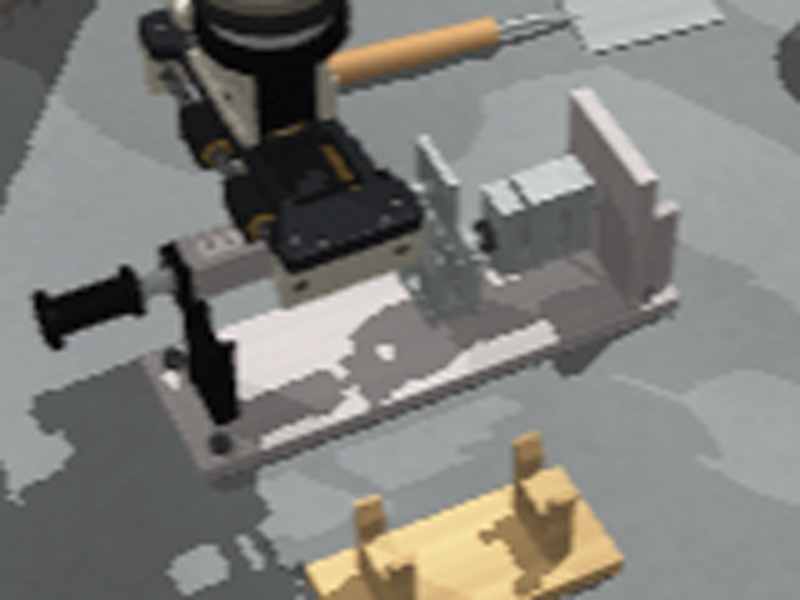

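The plate at (438,190) sits right above the slot walls at (405–485,250–310), and the barrel is above the saddle at (205,330). I'll descend slowly and watch the force.

Request:
{"api": "step_arm", "payload": {
  "increments": [
    {"delta_pos": [0, 0, 0.8], "dr": [0, 0, 0], "fingers": 1},
    {"delta_pos": [0, 0, 1.6], "dr": [0, 0, 0], "fingers": 1},
    {"delta_pos": [0, 0, 2.2], "dr": [0, 0, 0], "fingers": 1},
    {"delta_pos": [0, 0, 2.5], "dr": [0, 0, 0], "fingers": 1},
    {"delta_pos": [0, 0, 2.5], "dr": [0, 0, 0], "fingers": 1}
  ]
}}

```text
time: 5.45
tool_pos: [0.4592, 0.0295, 0.0757]
tool_rot: [-3.141, 0.0, 1.48]
contact_force: [0.2, -0.3, -3.0]
opening: 0.024
grip_force: 45.0
```

```bash
python3 -c "
from h import *
go(.460,.0295,.048,84.8)"
```

```text
cm [0.01 0.08 2.77] deg [-0.03  0.01  0.01] | t 5.45 tcp [0.4592 0.0295 0.0757] rpy [-1.7997e+02  1.0000e-02  8.4810e+01] F [ 0.2 -0.3 -3. ] M [-0.   -0.08 -0.01] open 0.024 grip 45.0
```

Request:
{"api": "step_arm", "payload": {
  "increments": [
    {"delta_pos": [0, 0, 0.5], "dr": [0, 0, 0], "fingers": 1},
    {"delta_pos": [0, 0, 1], "dr": [0, 0, 0], "fingers": 1},
    {"delta_pos": [0, 0, 1.5], "dr": [0, 0, 0], "fingers": 1},
    {"delta_pos": [0, 0, 2.0], "dr": [0, 0, 0], "fingers": 1},
    {"delta_pos": [0, 0, 2.3], "dr": [0, 0, 0], "fingers": 1}
  ]
}}

```text
time: 6.08
tool_pos: [0.4592, 0.0295, 0.0525]
tool_rot: [-3.141, 0.0, 1.48]
contact_force: [-0.9, 0.3, -3.5]
opening: 0.0237
grip_force: 45.0
```

```bash
python3 -c "
from h import *
go(.460,.0295,.048,84.8)"
```

```text
cm [0.01 0.08 0.45] deg [-0.02  0.01  0.01] | t 6.08 tcp [0.4592 0.0295 0.0525] rpy [-1.7998e+02  1.0000e-02  8.4810e+01] F [-0.9  0.3 -3.5] M [-0.01 -0.08  0.05] open 0.0237 grip 45.0
```

Still free. I'll go the last 4–5 mm, then open.

Request:
{"api": "step_arm", "payload": {
  "increments": [
    {"delta_pos": [0, 0, 0.2], "dr": [0, 0, 0], "fingers": 1},
    {"delta_pos": [0, 0, 0.3], "dr": [0, 0, 0], "fingers": 1},
    {"delta_pos": [0, 0, 0.4], "dr": [0, 0, 0], "fingers": 1},
    {"delta_pos": [0, 0, 0.5], "dr": [0, 0, 0], "fingers": 1},
    {"delta_pos": [0, 0, 0.5], "dr": [0, 0, 0], "fingers": 1}
  ]
}}

```text
time: 6.7
tool_pos: [0.4593, 0.0295, 0.0479]
tool_rot: [-3.142, 0.0, 1.48]
contact_force: [-0.3, -0.1, -2.4]
opening: 0.0236
grip_force: 45.0
```

```bash
python3 -c "
from h import *
go(.460,.0295,.048,84.8)"
```

```text
cm [ 0.01  0.07 -0.01] deg [-0.    0.01  0.01] | t 6.7 tcp [0.4593 0.0295 0.0479] rpy [-1.800e+02  1.000e-02  8.481e+01] F [-0.3 -0.1 -2.4] M [-0.03 -0.15  0.05] open 0.0236 grip 45.0
```

Request:
{"api": "step_arm", "payload": {
  "increments": [
    {"delta_pos": [0, 0, 0.1], "dr": [0, 0, 0], "fingers": 1},
    {"delta_pos": [0, 0, 0.2], "dr": [0, 0, 0], "fingers": 1},
    {"delta_pos": [0, 0, 0.2], "dr": [0, 0, 0], "fingers": 1},
    {"delta_pos": [0, 0, 0.2], "dr": [0, 0, 0], "fingers": 1},
    {"delta_pos": [0, 0, 0.2], "dr": [0, 0, 0], "fingers": 1}
  ]
}}

```text
time: 7.32
tool_pos: [0.4594, 0.0295, 0.0478]
tool_rot: [3.14, 0.0, 1.48]
contact_force: [-6.8, 1.3, 18.7]
opening: 0.0234
grip_force: 45.0
```

Request:
{"api": "step_arm", "payload": {
  "increments": [
    {"delta_pos": [0, 0, 0], "dr": [0, 0, 0], "fingers": 0.4},
    {"delta_pos": [0, 0, 0], "dr": [0, 0, 0], "fingers": 0.2},
    {"delta_pos": [0, 0, 0], "dr": [0, 0, 0], "fingers": -0.1},
    {"delta_pos": [0, 0, 0], "dr": [0, 0, 0], "fingers": -0.3},
    {"delta_pos": [0, 0, -1], "dr": [0, 0, 0], "fingers": -0.3}
  ]
}}

```text
time: 7.95
tool_pos: [0.4588, 0.0295, 0.0557]
tool_rot: [-3.14, 0.0, 1.48]
contact_force: [0.2, -0.5, -0.6]
opening: 0.0584
grip_force: 0.0
```

Request:
{"api": "step_arm", "payload": {
  "increments": [
    {"delta_pos": [0, 0, -4], "dr": [0, 0, 0], "fingers": -0.3},
    {"delta_pos": [0, 0, -8], "dr": [0, 0, 0], "fingers": -0.3},
    {"delta_pos": [-4, 0, -9], "dr": [0, 0, 0], "fingers": -0.3},
    {"delta_pos": [-9, 0, -9], "dr": [0, 0, 0], "fingers": -0.3},
    {"delta_pos": [-11, 0, -9], "dr": [0, 0, 0], "fingers": -0.3}
  ]
}}

```text
time: 8.57
tool_pos: [0.4493, -0.0821, 0.147]
tool_rot: [3.14, 0.001, 1.478]
contact_force: [0.2, -0.2, 1.0]
opening: 0.0595
grip_force: 0.0
```

```bash
python3 -c "
from h import *
import cv2
a=viewer.read_camera('scene')[140:260,210:370]
np.save('s4.npy',a)
go(.4505,-.076,.046,84.8)
cv2.imwrite('pics/s4.png',cv2.resize(a,(800,600),interpolation=cv2.INTER_CUBIC)[:,:,::-1])"
```

```text
cm [ 0.76  0.03 10.08] deg [ 0.08  0.1  -0.11] | t 8.62 tcp [ 0.4494 -0.0833  0.1468] rpy [1.7992e+02 9.0000e-02 8.4690e+01] F [ 0.8 -2.6 -0.1] M [-0.14 -0.09 -0.01] open 0.06 grip 0.0
```

View pics/s4.png

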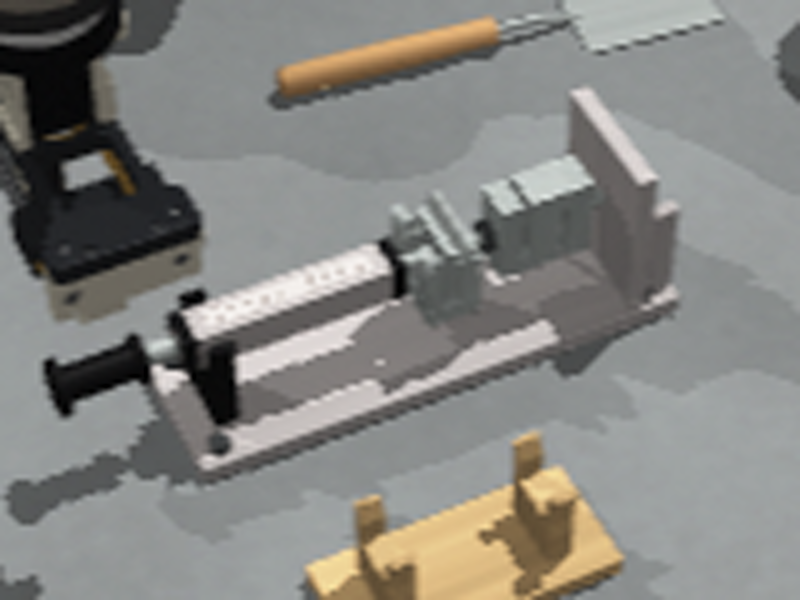

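The balance is seated: plate between the slot walls at (445,230), barrel in the saddle at (205,340), level. The pull grip's waist centre is at about (95,370). I'll locate it and predict it from the rig pose.

```bash
python3 -c "
from h import *
np.set_printoptions(precision=4,suppress=True)
S4=lambda u,v:((u+.5)/5-.5+210,(v+.5)/5-.5+140)
I4=lambda p:((np.array(p)-[210,140]+.5)*5-.5).round(0)
for p in((95,371),(57,384),(135,358),(172,346),(392,262)):print(p,onz('scene',S4(*p),.065))
for o in((.4593,.0315),):
  a=np.radians(-95.2);X=np.array([np.cos(a),np.sin(a),0])
  for d in(.065,.083,.108,.130):
    q=np.array([*o,.065])+d*X; print(d,q,I4(proj('scene',q)))
go(.4495,-.076,.046,84.8)"
```

```text
(95, 371) [ 0.4478 -0.0762  0.065 ]
(57, 384) [ 0.4454 -0.0972  0.065 ]
(135, 358) [ 0.4507 -0.0542  0.065 ]
(172, 346) [ 0.4535 -0.0337  0.065 ]
(392, 262) [0.4622 0.0961 0.065 ]
0.065 [ 0.4534 -0.0332  0.065 ] [173. 346.]
0.083 [ 0.4518 -0.0512  0.065 ] [141. 357.]
0.108 [ 0.4495 -0.0761  0.065 ] [ 97. 373.]
0.13 [ 0.4475 -0.098   0.065 ] [ 57. 387.]
cm [ 0.75 -0.07 10.08] deg [ 0.08  0.1  -0.11] | t 8.62 tcp [ 0.4494 -0.0833  0.1468] rpy [179.92   0.09  84.69] F [ 0.8 -2.6 -0.1] M [-0.14 -0.09 -0.01] open 0.06 grip 0.0
```

Request:
{"api": "step_arm", "payload": {
  "increments": [
    {"delta_pos": [0.7, -0.1, 2], "dr": [0, 0, -0.1], "fingers": -0.3},
    {"delta_pos": [0.7, -0.1, 6], "dr": [0, 0, -0.1], "fingers": -0.3},
    {"delta_pos": [0.7, -0.1, 9], "dr": [0, 0, -0.1], "fingers": -0.3},
    {"delta_pos": [0.7, -0.1, 10.1], "dr": [0, 0, -0.1], "fingers": -0.3},
    {"delta_pos": [0.7, -0.1, 10.1], "dr": [0, 0, -0.1], "fingers": -0.3}
  ]
}}

```text
time: 9.25
tool_pos: [0.4491, -0.0728, 0.0451]
tool_rot: [-3.141, -0.0, 1.482]
contact_force: [-0.1, -0.0, -0.2]
opening: 0.0596
grip_force: 0.0
```

```bash
python3 -c "
from h import *
go(.4490,-.076,.046,84.8)"
```

```text
cm [-0.32  0.02 -0.09] deg [-0.03 -0.    0.12] | t 9.25 tcp [ 0.4491 -0.0728  0.0451] rpy [-179.97   -0.     84.92] F [-0.1 -0.  -0.2] M [-0.01 -0.11  0.02] open 0.0596 grip 0.0
```

Request:
{"api": "step_arm", "payload": {
  "increments": [
    {"delta_pos": [-0.3, 0, -0.1], "dr": [0, 0, 0.1], "fingers": 0.2},
    {"delta_pos": [-0.3, 0, -0.1], "dr": [0, 0, 0.1], "fingers": 0.4},
    {"delta_pos": [-0.3, 0, -0.1], "dr": [0, 0, 0.1], "fingers": 1},
    {"delta_pos": [-0.3, 0, -0.1], "dr": [0, 0, 0.1], "fingers": 1},
    {"delta_pos": [-0.3, 0, -0.1], "dr": [0, 0, 0.1], "fingers": 1}
  ],
  "newtons": 40
}}

```text
time: 9.88
tool_pos: [0.4489, -0.076, 0.0461]
tool_rot: [3.141, 0.0, 1.48]
contact_force: [1.4, 0.2, 1.8]
opening: 0.0189
grip_force: 40.0
```

```bash
python3 -c "
from h import *
import cv2
go(.4490,-.076,.046,84.8)"
```

```text
cm [0.   0.01 0.01] deg [0.02 0.01 0.  ] | t 9.88 tcp [ 0.4489 -0.076   0.0461] rpy [1.7998e+02 1.0000e-02 8.4800e+01] F [1.4 0.2 1.8] M [-0.06 -0.13 -0.01] open 0.0189 grip 40.0
```

Request:
{"api": "step_arm", "payload": {
  "increments": [
    {"delta_pos": [-0.6, 0, 0], "dr": [0, 0, 0], "fingers": 1},
    {"delta_pos": [-1.2, 0, 0], "dr": [0, 0, 0], "fingers": 1},
    {"delta_pos": [-1.8, 0, 0], "dr": [0, 0, 0], "fingers": 1},
    {"delta_pos": [-2.4, 0, 0], "dr": [0, 0, 0], "fingers": 1},
    {"delta_pos": [-2.4, 0, 0], "dr": [0, 0, 0], "fingers": 1}
  ]
}}

```text
time: 10.5
tool_pos: [0.4464, -0.1001, 0.046]
tool_rot: [-3.141, -0.0, 1.479]
contact_force: [0.8, 4.8, 2.9]
opening: 0.0189
grip_force: 40.0
```

Request:
{"api": "step_arm", "payload": {
  "increments": [
    {"delta_pos": [-0.6, 0, 0], "dr": [0, 0, 0], "fingers": 1},
    {"delta_pos": [-1.2, 0, 0], "dr": [0, 0, 0], "fingers": 1},
    {"delta_pos": [-1.6, 0, 0], "dr": [0, 0, 0], "fingers": 1},
    {"delta_pos": [-1.8, 0, 0], "dr": [0, 0, 0], "fingers": 1},
    {"delta_pos": [-1.8, 0, 0], "dr": [0, 0, 0], "fingers": 1}
  ]
}}

```text
time: 11.12
tool_pos: [0.4448, -0.1172, 0.0459]
tool_rot: [-3.141, -0.001, 1.479]
contact_force: [1.3, 7.6, 4.4]
opening: 0.019
grip_force: 40.0
```

```bash
python3 -c "
from h import *
import cv2
for i in range(3): a=viewer.read_camera('scene')[165:255,190:310]; go(.4449,-.1208,.046,84.8)
np.save('s5.npy',a)
cv2.imwrite('pics/s5.png',cv2.resize(a,(800,600),interpolation=cv2.INTER_CUBIC)[:,:,::-1])"
```

```text
cm [-0.37  0.05 -0.01] deg [-0.03 -0.07 -0.03] | t 11.18 tcp [ 0.4447 -0.1171  0.0459] rpy [-1.7997e+02 -7.0000e-02  8.4770e+01] F [2.  7.5 3.4] M [ 1.33 -0.34  0.  ] open 0.0189 grip 40.0
cm [-0.37  0.05 -0.01] deg [-0.03 -0.07 -0.03] | t 11.22 tcp [ 0.4448 -0.1171  0.0459] rpy [-1.7997e+02 -7.0000e-02  8.4770e+01] F [0.5 8.4 4. ] M [ 1.32 -0.27 -0.04] open 0.0186 grip 40.0
cm [-0.37  0.05 -0.01] deg [-0.03 -0.07 -0.02] | t 11.28 tcp [ 0.4448 -0.1171  0.0459] rpy [-1.7997e+02 -7.0000e-02  8.4780e+01] F [1.7 8.2 3.1] M [ 1.24 -0.32 -0.05] open 0.0189 grip 40.0
```

View pics/s5.png

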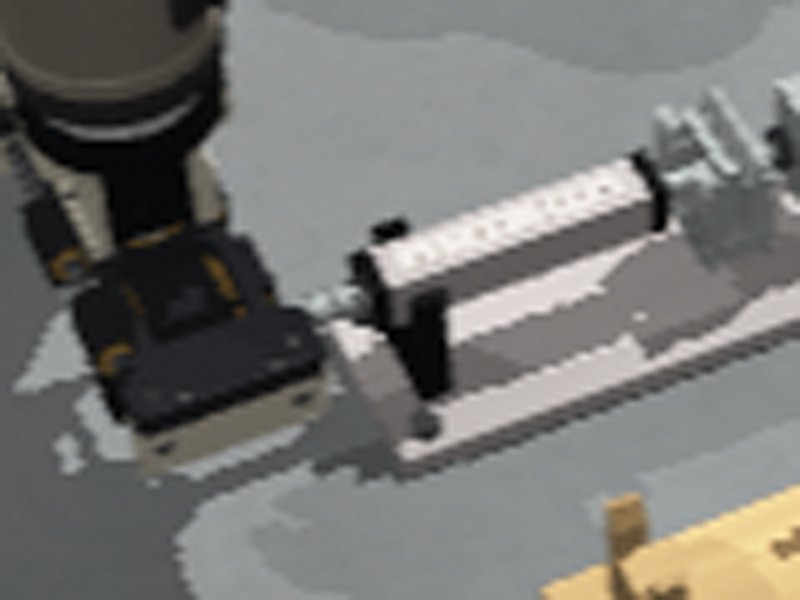

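The ring isn't visible yet. The rod shows steel from the mouth at (360,300) to the gripper at (305,310), and the barrel is still seated. I'll pull 3 mm more, then compare force, barrel shift and ring.

Request:
{"api": "step_arm", "payload": {
  "increments": [
    {"delta_pos": [-0.1, 0, 0], "dr": [0, 0, 0], "fingers": 1},
    {"delta_pos": [-0.2, 0, 0], "dr": [0, 0, 0], "fingers": 1},
    {"delta_pos": [-0.3, 0, 0], "dr": [0, 0, 0], "fingers": 1},
    {"delta_pos": [-0.3, 0, 0], "dr": [0, 0, 0], "fingers": 1},
    {"delta_pos": [-0.3, 0, 0], "dr": [0, 0, 0], "fingers": 1}
  ]
}}

```text
time: 11.9
tool_pos: [0.4445, -0.1199, 0.0459]
tool_rot: [-3.141, -0.001, 1.48]
contact_force: [0.8, 9.1, 4.3]
opening: 0.0193
grip_force: 40.0
```

```bash
python3 -c "
from h import *
import cv2
F=[]
for i in range(8):
    im=viewer.read_camera('scene');s=robot.observe();F.append(s['contact_force'])
F=np.array(F);print('F',F.mean(0).round(2),F.std(0).round(2),'pull N',(-(F.mean(0)[:2]@[-.0906,-.9959])).round(2))
go(.4449,-.1208,.046,84.8)
a4=np.load('s4.npy').astype(float).mean(2);a6=im[140:260,210:370].astype(float).mean(2)
np.save('s6.npy',im)
def cap(a):
    w=a[40:64,70:86];k=np.clip(70-w,0,70);y,x=np.mgrid[40:64,70:86];return (k*x).sum()/k.sum(),(k*y).sum()/k.sum(),k.sum()
print(cap(a4),cap(a6))
# rod brightness profile along axis outside the mouth
a=np.radians(-95.2);X=np.array([np.cos(a),np.sin(a),0]);g=im.astype(np.float32).mean(2)
for d in np.arange(.060,.082,.001):
    q=np.array([.4593,.0315,.068])+d*X;p=proj('scene',q);print(round(d*1e3),p.round(1),round(float(cv2.getRectSubPix(g,(1,1),tuple(map(float,p)))[0,0])),end=' ; ')
cv2.imwrite('pics/s6.png',cv2.resize(im[190:220,225:265],(800,600),interpolation=cv2.INTER_NEAREST)[:,:,::-1])"
```

```text
F [1.73 9.12 3.33] [0.47 0.38 0.52] pull N 9.23
cm [-0.08  0.05 -0.01] deg [-0.03 -0.08 -0.03] | t 12.3 tcp [ 0.4445 -0.12    0.0459] rpy [-1.7997e+02 -8.0000e-02  8.4770e+01] F [1.2 8.4 3.8] M [ 1.41 -0.33 -0.01] open 0.0191 grip 40.0
(np.float64(78.82479205795546), np.float64(53.77381271800376), np.float64(1242.3333333333333)) (np.float64(77.79154433352905), np.float64(53.75132119788608), np.float64(1135.3333333333335))
60 [245.8 207.3] 26 ; 61 [245.5 207.5] 29 ; 62 [245.1 207.6] 33 ; 63 [244.8 207.7] 41 ; 64 [244.4 207.8] 54 ; 65 [244.1 208. ] 71 ; 66 [243.7 208.1] 98 ; 67 [243.4 208.2] 125 ; 68 [243.  208.3] 150 ; 69 [242.7 208.5] 149 ; 70 [242.3 208.6] 145 ; 71 [242.  208.7] 142 ; 72 [241.6 208.9] 148 ; 73 [241.3 209. ] 156 ; 74 [240.9 209.1] 165 ; 75 [240.6 209.2] 173 ; 76 [240.2 209.4] 179 ; 77 [239.9 209.5] 178 ; 78 [239.5 209.6] 172 ; 79 [239.1 209.7] 171 ; 80 [238.8 209.9] 175 ; 81 [238.4 210. ] 185 ; 82 [238.1 210.1] 182 ;
```

View pics/s6.png

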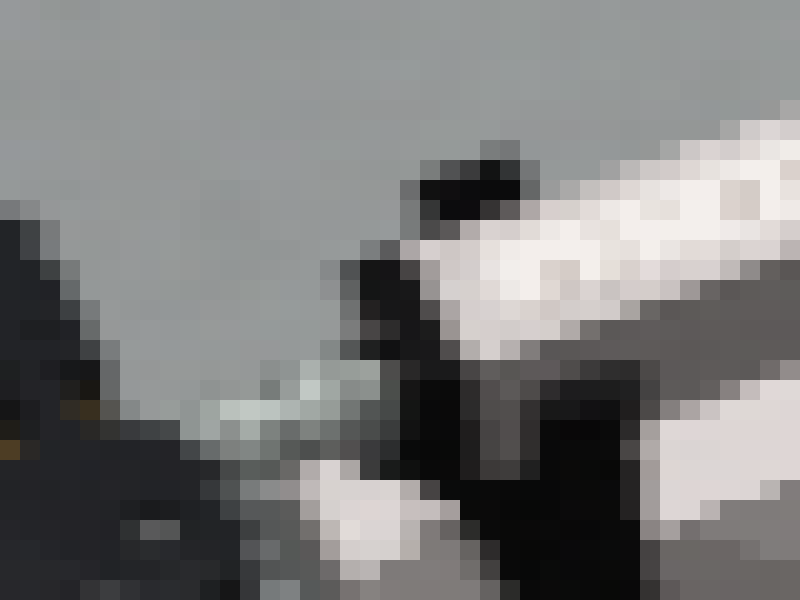

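The rod is steel-bright right up to the mouth at (385,385), so no ring yet. The barrel moved about 3 mm, which is the slot play. TCP travel minus play gives about 41 mm out, and 9.2 N agrees, so I'll pull 4 mm more.

Request:
{"api": "step_arm", "payload": {
  "increments": [
    {"delta_pos": [-0.1, 0, 0], "dr": [0, 0, 0], "fingers": 1},
    {"delta_pos": [-0.2, 0, 0], "dr": [0, 0, 0], "fingers": 1},
    {"delta_pos": [-0.3, 0, 0], "dr": [0, 0, 0], "fingers": 1},
    {"delta_pos": [-0.4, 0, 0], "dr": [0, 0, 0], "fingers": 1},
    {"delta_pos": [-0.4, 0, 0], "dr": [0, 0, 0], "fingers": 1}
  ]
}}

```text
time: 12.92
tool_pos: [0.4441, -0.1238, 0.0459]
tool_rot: [-3.141, -0.002, 1.48]
contact_force: [1.7, 10.1, 3.5]
opening: 0.0189
grip_force: 40.0
```

```bash
python3 -c "
from h import *
import cv2
F=[]
for i in range(12):
    im=viewer.read_camera('scene');s=robot.observe();F.append(s['contact_force'])
F=np.array(F);print('F',F.mean(0).round(2),'pull N',(-(F.mean(0)[:2]@[-.0906,-.9959])).round(2))
go(.4449,-.1208,.046,84.8)
def cap(a):
    w=a[40:64,70:86];k=np.clip(70-w,0,70);y,x=np.mgrid[40:64,70:86];return (k*x).sum()/k.sum(),(k*y).sum()/k.sum()
print(cap(im[140:260,210:370].astype(float).mean(2)))
a=np.radians(-95.2);X=np.array([np.cos(a),np.sin(a),0]);g=[x.astype(np.float32).mean(2) for x in(np.load('s6.npy'),im)]
for d in np.arange(.062,.086,.001):
    q=np.array([.4593,.0315,.068])+d*X;p=proj('scene',q);print(round(d*1e3),[round(float(cv2.getRectSubPix(h,(1,1),tuple(map(float,p)))[0,0])) for h in g],end=' ; ')
"
```

```text
F [1.61 9.68 4.02] pull N 9.79
cm [ 0.3   0.06 -0.01] deg [-0.04 -0.09 -0.03] | t 13.53 tcp [ 0.4441 -0.1238  0.0459] rpy [-1.7996e+02 -9.0000e-02  8.4770e+01] F [ 1.7 10.   3.4] M [ 1.51 -0.35 -0.08] open 0.0188 grip 40.0
(np.float64(77.78952016485134), np.float64(53.75036797173976))
62 [33, 32] ; 63 [41, 37] ; 64 [54, 42] ; 65 [71, 46] ; 66 [98, 46] ; 67 [125, 46] ; 68 [150, 47] ; 69 [149, 81] ; 70 [145, 115] ; 71 [142, 145] ; 72 [148, 150] ; 73 [156, 152] ; 74 [165, 152] ; 75 [173, 154] ; 76 [179, 157] ; 77 [178, 161] ; 78 [172, 168] ; 79 [171, 176] ; 80 [175, 181] ; 81 [185, 185] ; 82 [182, 183] ; 83 [179, 172] ; 84 [178, 162] ; 85 [181, 155] ;
```

```bash
python3 -c "
from cell import robot
print(robot.hand_in())"
```

```text
the job is handed in; nothing more can be done
None
```

I handed the job in at about 13.5 s, with no verdict returned: the balance is seated in the slot and saddle, and the rod is held about 44–45 mm out (ring at the mouth) at about 9.8 N.

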